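Press the paint pots shut and hold the sprung box lid at its index

TASK

First press the push-on lids of both paint pots, the big one and the small one, fully home while the paint box is still shut. Then lift the sprung lid of the grey paint box by its bar handle until the lid lies parallel and level with the thin index arm clamped at the box's side, and finish while still holding it there, so that the painter can put the pots away. Leave the pots standing where they are, and do not disturb the index arm, the paint cup, the brush or the glue bottle.

Things in the scene. Friction and masses are not known exactly. Their poses are not given: they have to be found in the camera images.
- box_lid (a joint): angle (rad) of the paint box's lid: 0 shut, grows as it opens, stop at 1.3. Springs and its weight pull it shut at all angles (together 0.45 to 0.8 N m, which is 2.5 to 4.5 N at the handle); let go, it falls shut. The hinge runs along the box's edge nearest the robot, so the far edge rises
- lid_hinge (a point): the lid, a grey plastic plate 220 x 160 x 10 mm, about 0.3 kg, on a grey box 220 x 160 x 90 mm fixed to the table (the lid's underside is at 90 mm when shut). This point: on the hinge line at the middle of the lid's near edge, at its underside; its x runs along the lid from hinge to free edge, y along the hinge, z out of its top face. Lid and index arm both turn about this hinge line. The box stands turned by up to 0.35 rad about the vertical
- lid_handle (a point): middle of the lid's handle, a round steel bar 12 mm thick and 100 mm long, parallel to the hinge (lid's y), 190 mm from the hinge line along the lid and 35 mm above its top face (45 mm above its underside), carried by a 12 mm post at each end; open below, clear on both sides; a round bar, so it may turn between the fingers. Axes as the lid's
- index_arm (a joint): angle (rad) at which the index arm is clamped, measured as the lid's: the lid is at the index when its angle equals this one. Stiffly clamped; must not be moved
- index_tip (a point): free end of the index arm, a thin steel bar 235 x 5 x 10 mm that points from the hinge line past the lid's left side (+y, 12 mm outside it), 20 mm longer than the lid; x runs along the bar away from the hinge. When lid and index agree, the bar lies beside the lid's edge, level with the middle of its thickness. Just outside it, fixed to the box, stands a thin dark steel arc of 170 mm radius about the hinge line
- big_pot: big white paint pot, 76 mm wide, loose, about 0.4 kg, upright; origin at the centre of its underside
- small_pot: small white paint pot, 56 mm wide, loose, about 0.22 kg, upright; origin at the centre of its underside
- big_lid_top (a point): centre of the flat top of the big pot's lid (76 mm wide): 80 mm above the table when home, up to 8 mm higher when proud
- small_lid_top (a point): centre of the flat top of the small pot's lid (56 mm wide): 55 mm above the table when home, up to 8 mm higher when proud
- big_lid (a joint): how far the big pot's lid is pressed on (m): 0 is 8 mm proud, 0.008 fully home. It slides stiffly (about 6 N, a little more when pressed fast), meets a hard stop and stays where it is pushed
- small_lid (a joint): the same for the small pot's lid
- cup: clear plastic paint cup, 68 mm wide, 45 mm high, loose; bystander. Origin: centre of its underside
- brush: paint brush 190 mm long lying on the table, loose; bystander
- glue: white glue bottle with a pointed nozzle, 48 mm wide, 125 mm high, loose; bystander. Origin: centre of its underside

How it is judged (in metres and radians):
On the way, in this order (a step that is already met when the one before it is completed fails the run):
1. both pot lids are pressed home while the box is still shut (value of joint each of big_lid, small_lid above 0.0068 m and value of joint box_lid below 0.1 rad), for 0.2 s.
2. the box lid is held at the index (angle between the x axis of lid_hinge and the x axis of index_tip, either way round below 0.07 rad and contact force between the fingers and box_lid above 1 N), for 0.3 s.
At the end, for the whole second after the job is handed in: the fingers hold the box lid (over 1 N of contact) still within 0.07 rad (4 degrees) of the index arm; both pot lids are within 1.2 mm of fully home; the pots stand upright within 40 mm of where they were, the cup, brush and glue bottle within 30 mm, and the index arm's tip within 10 mm (all of step 2 and value of joint each of big_lid, small_lid above 0.0068 m and velocity of joint box_lid between -0.05 and 0.05 rad/s and angle between each of big_pot, small_pot's own z axis and vertical below 0.15 rad and distance of each of big_pot, small_pot from where it was at the start of the episode below 0.04 m and distance of each of cup, brush, glue from where it was at the start of the episode below 0.03 m and distance of index_tip from where it was at the start of the episode below 0.01 m); the arm keeps its last pose, push and grip.
It fails at once if a bystander is disturbed (distance of any of cup, brush, glue from where it was at the start of the episode above 0.03 m).
It fails at once if the index arm is shifted (distance of index_tip from where it was at the start of the episode above 0.01 m).
It also fails if it takes over 51 s, if anything falls off the work surface, if the arm or the gripper's body presses on something with over 40 N, if the wrist force passes 120 N, or if a joint passes its speed limit or range.

ROBOT

A 6-joint arm with a two-finger parallel gripper is mounted at the origin on the work surface. World frame = base frame: x ahead of the robot, y to its left, z up, the work surface at z = 0. Lengths are in mm, angles in rad, forces in N, time in s.
With the tool pointing down it reaches from about 275 to 1000 mm from the base axis. Payload 8.4 kg.
Tool frame: the origin (TCP) lies midway between the tips of the shut fingers; the grasp point (between the pads) lies 19 mm behind it; z points along the fingers, y is the line along which they close (so a half turn about z gives the same grasp; the last joint's range is limited). The gripper opens to 85 mm and grips with 20 to 120 N. Pads are 22 mm wide; open, the fingers measure 114 mm over their backs; the gripper's body (76 mm by 85 mm) begins 54 mm behind the grasp point. The pads swing forward as they close: fully open they stand 13 mm farther back than shut.
Start: joints at [-1.309, 0.353, 1.633, -0, 1.155, -0.002], TCP at [162.968, -603.381, 204.081] pointing down, gripper open.
Joint ranges: [-2.63, 2.63], [-0.92, 2.1], [0.06, 2.66], [-1.3, 4.44], [0, 2.69], [-3.02, 3.02]. Speed limits (rad/s): [2.22, 2.22, 2.79, 3.14, 3.14, 3.14].

INTERFACE

Orientations are given as [roll, pitch, yaw] about the fixed x, y, z axes, in that order (R = Rz(yaw) Ry(pitch) Rx(roll)).
In Python, from rig import r gives the robot as it stands.
- The arm moves only by the shell command python3 -m inch 'ROWS' [OPENING] [FORCE]. ROWS is JSON, a list that holds one entry, the list of rows, each a list of 6 numbers: the shift along the tool's x, y, z scaled (see below), then the turn, a rotation vector about the tool's x, y, z scaled (see below). In form: [[[tx, ty, tz, wx, wy, wz], ...]]. A call has 1 to 8 rows; each row is the pose to reach, as a shift and turn from the pose commanded when the call began, along the tool's axes at that moment, turning the shorter way round; what a row does not reach only later rows make up. The controller multiplies each number of a shift by 20 cm and each number of a turn by pi rad. A row lasts 1/12 s, in which the tool goes at most 41.7 mm and 7.16 degrees, less where a joint would pass 70% of its speed; a pose out of reach is approached as far as the arm can. A call with a number of a shift or a turn outside -1 to 1 is refused whole. A call with a gripper value outside its range is refused whole. OPENING is the gripper's target within -1 to 1 (fully open at 1, half-way at 0, shut at -1), set as the call begins (- or left out, the last holds). The fingers move at their own pace and stop on an object; FORCE is the grip in N (left out, the last holds). Time passes only in rows, so rows that repeat a pose let the fingers close. It gives the time, the measured TCP pose, the force, the opening and the grip force at its end, in the units of the state.
- r.sense(): the state, without advancing time (a new reading comes with each control period).
- r.grab_frame(name): name is "scene" or "top" or "wrist"; returns the picture (400x640x3 uint8, red, green, blue); there is no depth.
- r.camera_info(name): a dict with "K" (3x3 intrinsics, pixels), "distortion" ([k1, k2, p1, p2, k3] as OpenCV has them; the pictures are not rectified), "rvec" (rotation vector, rad) and "tvec" (3), from world to camera coordinates, as OpenCV has them; the wrist camera has in their place "mount" (4x4, takes a point from camera to tool coordinates, whose origin is the TCP and whose axes are the flange's). Camera axes: x right, y down, z forward; pixel columns grow to the right and rows downward; lengths in mm; the calibration is good to about 2 mm. A picture is of the moment at which its call begins: read the wrist's pose just before it. camera_info takes no time and is no camera call.
- r.sign_off(): hands the job in; it is judged then, once.
The state is a dict: "clock": time; "qpos": joint angles; "qvel": joint speeds; "joint_efforts": joint torques, N m; "eef_pos": TCP position; "tcp_rot": TCP orientation; "contact_force": force on the tool from outside, world axes, zero at the start; "wrist_torque": the same for the moment, N m; "opening": opening from 0.0 (shut) to 1.0 (fully open); "grasp_force": force on a finger pad.
Only numpy, scipy, OpenCV 4.12 (cv2) and the standard library are available. Lean on these libraries where they do the work, as an engineer would, in place of code of your own. Each camera call takes 0.05 s, during which the arm holds its last target. There are 200 camera calls.

## Working session

There is one attempt and no reset: what is moved stays moved. The work goes in short steps, Python scripts to look and compute and a shell command to move; the robot and the scene stay as the last step left them, time stands still between calls to the robot, and variables do not carry over. Pictures are saved under pics/ and viewed, at most 10 in all, crops included, and the job is handed in when it is done.

```bash
ls; mkdir -p pics; python3 - <<'E'
from rig import r
import cv2
for n in("scene","top"):
    cv2.imwrite(f"pics/{n}0.png",r.grab_frame(n)[:,:,::-1])
    print(n,r.camera_info(n))
print(r.camera_info("wrist")); print(r.sense())
E
```

```text
pics
scene {'K': array([[438.1667251 ,   0.        , 323.6424386 ],
       [  0.        , 438.1667251 , 195.67213505],
       [  0.        ,   0.        ,   1.        ]]), 'distortion': array([-0.09779033,  0.        ,  0.        ,  0.        ,  0.        ]), 'rvec': array([ 1.91034522,  1.89535186, -0.55914212]), 'tvec': array([ 1.32687578e-01, -4.54558868e+02,  1.30694301e+03])}
top {'K': array([[505.99026685,   0.        , 317.16950034],
       [  0.        , 505.99026685, 205.16843001],
       [  0.        ,   0.        ,   1.        ]]), 'distortion': array([-0.1658618,  0.       ,  0.       ,  0.       ,  0.       ]), 'rvec': array([ 2.22016588, -2.20761863,  0.07264132]), 'tvec': array([  -6.51281762,  600.16090901, 1096.9439718 ])}
{'K': array([[347.28914524,   0.        , 317.65094601],
       [  0.        , 347.28914524, 203.77645977],
       [  0.        ,   0.        ,   1.        ]]), 'distortion': array([-0.06148282,  0.        ,  0.        ,  0.        ,  0.        ]), 'mount': array([[ 2.45705079e-04, -9.62859767e-01, -2.70001869e-01,
         6.73206522e+01],
       
[... 243 characters left out ...]
00]])}
{'clock': 0.1, 'qpos': array([-1.30939351e+00,  3.53598001e-01,  1.63405464e+00, -1.65016593e-05,
        1.15523072e+00, -2.36523627e-03]), 'qvel': array([-0.00010767, -0.00262729, -0.00336043, -0.00036175,  0.00041695,
        0.00047842]), 'joint_efforts': array([ 2.19775657e-04, -6.06359768e+01, -3.42819321e+01,  2.34498339e-05,
        3.94774324e-03, -2.30911115e-05]), 'eef_pos': array([ 162.84387931, -602.92456239,  203.42704635]), 'tcp_rot': array([-3.14030191e+00,  1.20356853e-05,  2.63774737e-01]), 'contact_force': array([-0.58884849, -0.4833131 ,  0.47403764]), 'wrist_torque': array([ 0.01723182,  0.03204818, -0.01853336]), 'grasp_force': 0.0, 'opening': 0.9980523089553801}
```

View pics/scene0.png

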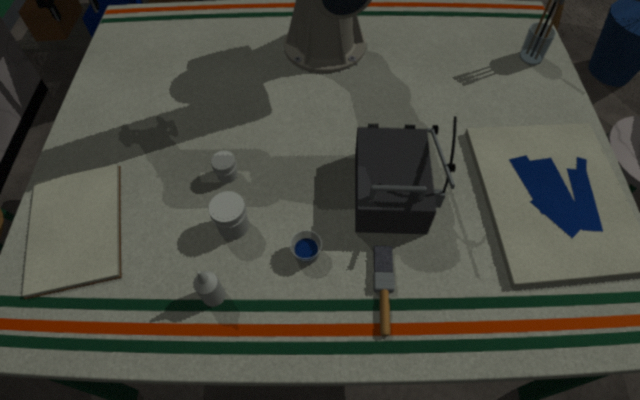

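View pics/top0.png

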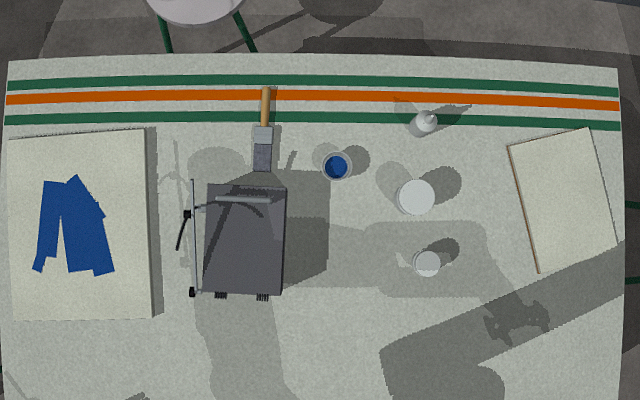

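The scene view shows the box at about (395,180), the big pot at (228,208), the small pot at (224,163), the cup at (306,247) and the glue at (208,287). In the top view the big lid is at (416,197), the small lid at (427,263) and the handle runs from (217,199) to (270,200). The index arm is at x≈193, between y=180 and 292. I'll enlarge the box.

```bash
cat > h.py <<'E'
import numpy as np,cv2
from rig import r
from scipy.spatial.transform import Rotation as R
CI={n:r.camera_info(n) for n in("scene","top")}
def proj(n,P):
    c=CI[n];return cv2.projectPoints(np.float64(P).reshape(-1,3),c['rvec'],c['tvec'],c['K'],c['distortion'])[0].reshape(-1,2)
def ray(n,uv):
    c=CI[n];p=cv2.undistortPoints(np.float64(uv).reshape(-1,1,2),c['K'],c['distortion']).reshape(-1,2)
    M=cv2.Rodrigues(c['rvec'])[0];return -M.T@c['tvec'],np.c_[p,np.ones(len(p))]@M
def atz(n,uv,z):
    o,d=ray(n,uv);return o+d*((z-o[2])/d[:,2])[:,None]
E
python3 - <<'E'
from h import *
a=cv2.imread("pics/top0.png")[165:305,165:300]; b=cv2.imread("pics/scene0.png")[105:245,345:470]
a=cv2.convertScaleAbs(a,alpha=1.8);b=cv2.convertScaleAbs(b,alpha=1.8)
f=lambda i,w:cv2.resize(i,(w,int(i.shape[0]*w/i.shape[1])),interpolation=cv2.INTER_CUBIC)
A=f(a,400);B=f(b,400);h=min(len(A),len(B));cv2.imwrite("pics/box.png",np.hstack([A[:h],B[:h]]));print(A.shape,B.shape)
# pots: bright blobs in the top view
g=cv2.imread("pics/top0.png")
for c,z,w in(((416,197),84,76),((427,263),59,56)):
    x,y=c;G=cv2.cvtColor(g,cv2.COLOR_BGR2GRAY)
    print(G[y,x-30:x+31:3])
    print(atz("top",c,z))
E
```

```text
(414, 400, 3) (448, 400, 3)
[148 151 146 132 135 190 187 188 185 187 187 188 187 187 185 187 170 111
 114 113 114]
[[ 615.54418887 -206.24763863   84.        ]]
[142 170 164 161 142 137 136 165 160 163 162 162 160 164 162 110 105 176
 167 140 149]
[[ 476.90950955 -235.73124772   59.        ]]
```

View pics/box.png

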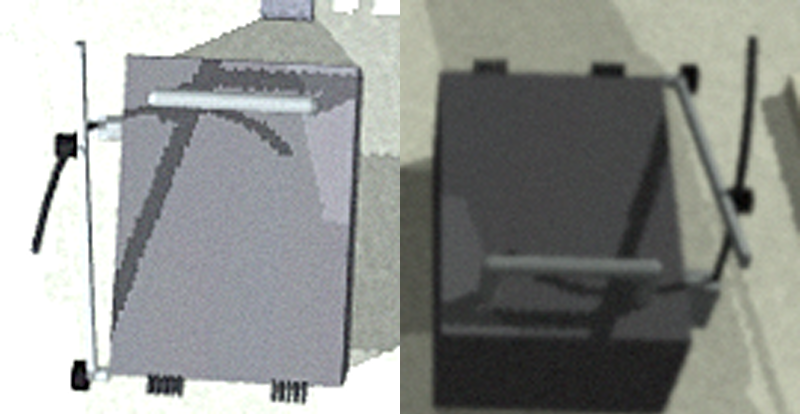

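The crop shows the handle ends, the lid corners and the index arm, with its tip at crop (80,43) in the top view and (345,262) in the scene view. I'll fit the box pose, yaw and index angle, then the pot centres.

```bash
cat >> h.py <<'E'
def lidpt(p,th,P):
    x,y,psi=p
    return np.array([x,y,90])+R.from_euler('zy',[psi,-th]).apply(P)
def step(goal,rpy,n=8):
    "shift/turn numbers to reach goal from the measured pose"
    s=r.sense();T=R.from_euler('xyz',s['tcp_rot'])
    d=T.inv().apply(np.array(goal)-s['eef_pos'])/200; w=(T.inv()*R.from_euler('xyz',rpy)).as_rotvec()
    print('shift',d.round(4),'mm',np.linalg.norm(d)*200,'turn',(w/np.pi).round(4),'deg',np.degrees(np.linalg.norm(w)),'t',s['clock'])
E
python3 - <<'E'
from h import *
from scipy.optimize import least_squares
t=lambda *q:np.array(q)/2.963+165
s=lambda *q:np.array(q)/3.2+[345,105]
L=[(220,80,10),(220,-80,10),(0,-80,10),(0,80,10),(190,50,45),(190,-50,45)]
I=[(235,94.5,5)]
obs=dict(top=(t((127,56),(360,68),(343,384),(110,373),(150,99),(314,104)),t((80,43))),
 scene=(s((290,338),(40,330),(40,72),(260,78),(260,266),(88,262)),s((345,262))))
def f(v):
    o=[]
    for n,(a,b) in obs.items():
        o+=[(proj(n,lidpt(v[:3],0,L))-a).ravel(),(proj(n,lidpt(v[:3],v[3],I))-b).ravel()]
    return np.concatenate(o)
q=least_squares(f,[400,180,0,.6],loss='soft_l1');print(q.x,q.fun.reshape(-1,2).round(1).tolist())
print('handle',lidpt(q.x[:3],0,(190,0,45)),lidpt(q.x[:3],q.x[3],(190,0,45)),'tip',lidpt(q.x[:3],q.x[3],I))
G=cv2.cvtColor(cv2.imread("pics/top0.png"),cv2.COLOR_BGR2GRAY)
for c,z,th in(((416,197),84,172),((427,263),59,152)):
    x,y=c;m=np.zeros_like(G);m[y-24:y+25,x-22:x+23]=G[y-24:y+25,x-22:x+23]>th
    n,lab,st,ce=cv2.connectedComponentsWithStats(m);k=lab[y,x];print(st[k],ce[k],atz("top",ce[k],z))
print('glue',atz("top",[(426,122)],110),'cup',atz("top",[(336,167)],45))
print('glue2',atz("scene",[(207,276)],110),'big2',atz("scene",[(228,205)],84),'small2',atz("scene",[(224,158)],59))
E
```

```text
[ 417.25878437  152.84441826  -18.89375151 -100.15678788] [[-1.0, -1.1], [-0.9, -1.2], [-0.7, 1.2], [-1.0, 0.6], [2.1, -1.0], [-2.3, -0.1], [-0.8, 1.1], [0.0, 0.2], [-1.1, 0.5], [-1.3, -1.5], [-0.3, -1.4], [-3.5, 0.3], [-0.0, 0.1], [-1.0, 0.3]]
handle [607.07325582 144.44998978 135.        ] [577.49195391 144.44998978 201.26484148] tip [[637.84395322 236.86955963 181.99026525]]
[ 399  180   40   41 1084] [417.40498155 198.72878229] [[ 611.97482418 -209.2038081    84.        ]]
[415 251  26  26 506] [427.42687747 263.96640316] [[ 474.85156134 -236.66853322   59.        ]]
glue [[ 768.12565461 -222.66869938  110.        ]] cup [[680.7620602  -42.09936969  45.        ]]
glue2 [[ 780.81325612 -217.84463034  110.        ]] big2 [[ 612.72495432 -202.10676427   84.        ]] small2 [[ 470.46834985 -232.36956697   59.        ]]
```

The fit agrees in both views: hinge at (417,153), yaw −0.044, index angle about 0.374 rad. That puts the handle at (607,144,135). The big pot is near (612,-206) and the small one near (473,-235). I'll shut the gripper and go above the small pot.

```bash
python3 -c "
from h import *
step((473,-235,100),(np.pi,0,1.527))"
```

```text
shift [ 1.9768 -1.371   0.5189] mm 492.20164235084536 turn [-4.000e-04 -3.000e-04 -4.021e-01] deg 72.3775091979404 t 0.1
```

```bash
python3 -m inch '[[[0.99,-0.69,0.24,0,0,-0.2],[0.99,-0.69,0.24,0,0,-0.2],[0.99,-0.69,0.24,0,0,-0.2],[0.99,-0.69,0.24,0,0,-0.2],[0.99,-0.69,0.24,0,0,-0.2],[0.99,-0.69,0.24,0,0,-0.2],[0.99,-0.69,0.24,0,0,-0.2],[0.99,-0.69,0.24,0,0,-0.2]]]' -1 40; python3 -c "
from h import *
step((473,-235,100),(np.pi,0,1.527))"
```

```text
clock: 0.77
eef_pos: [318.9, -416.7, 155.6]
tcp_rot: [-3.14, -0.0, 0.895]
contact_force: [-0.1, -0.3, 0.7]
opening: -0.002
grasp_force: 0.0
shift [1.1908 0.0334 0.2781] mm 244.65784530971194 turn [-4.000e-04 -2.000e-04 -2.011e-01] deg 36.19191604340984 t 0.7667
```

```bash
python3 -m inch '[[[0.98,0.027,0.23,0,0,-0.2],[0.98,0.027,0.23,0,0,-0.2],[0.98,0.027,0.23,0,0,-0.2],[0.98,0.027,0.23,0,0,-0.2],[0.98,0.027,0.23,0,0,-0.2],[0.98,0.027,0.23,0,0,-0.2],[0.98,0.027,0.23,0,0,-0.2],[0.98,0.027,0.23,0,0,-0.2]]]'; python3 -c "
from h import *
step((473,-235,75),(np.pi,0,1.527))"
```

```text
clock: 1.43
eef_pos: [445.1, -270.4, 110.2]
tcp_rot: [-3.141, 0.0, 1.519]
contact_force: [-0.3, 0.2, 0.4]
opening: 0.002
grasp_force: 0.0
shift [0.1842 0.1302 0.1759] mm 57.21486056339982 turn [-0.0001  0.0002 -0.0027] deg 0.4805548536812643 t 1.4333
```

Now to z≈75 over the pot, then a picture to check the centring before pressing.

```bash
python3 -m inch '[[[0.184,0.13,0.08,0,0,0],[0.184,0.13,0.08,0,0,0],[0.184,0.13,0.17,0,0,0],[0.184,0.13,0.17,0,0,0],[0.184,0.13,0.17,0,0,0]]]'; python3 - <<'E'
from h import *
a=r.grab_frame("top")[:,:,::-1][205:305,370:500];b=r.grab_frame("scene")[:,:,::-1][110:240,160:290]
cv2.imwrite("pics/press.png",np.hstack([cv2.resize(x,(400,400),interpolation=cv2.INTER_CUBIC) for x in(a,b)]))
step((473,-235,63),(np.pi,0,1.527))
E
```

```text
clock: 1.85
eef_pos: [472.0, -234.8, 75.9]
tcp_rot: [-3.14, -0.0, 1.518]
contact_force: [0.4, -0.3, 0.7]
opening: -0.003
grasp_force: 0.0
shift [0.0004 0.0006 0.0688] mm 13.752733005401957 turn [ 0.0001  0.0001 -0.0027] deg 0.4884357117009793 t 1.95
```

View pics/press.png

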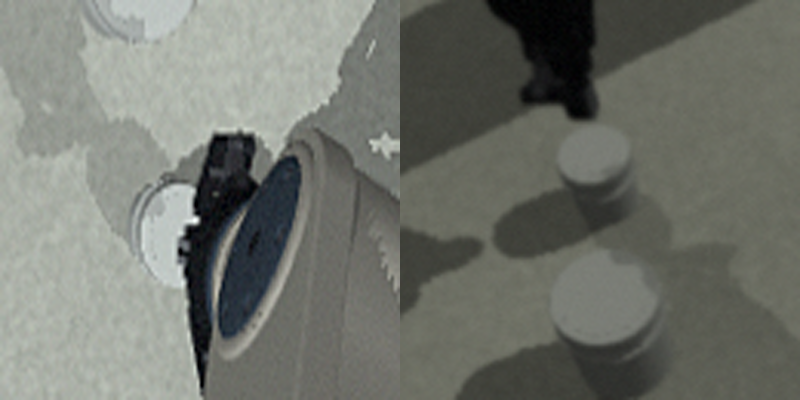

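```bash
python3 -c "
from h import *
print(proj('scene',[(472,-235,76),(472,-235,59),(473,-235,63)]),atz('scene',[(217.5,146),(223.3,157.5)],76),atz('scene',[(223.3,157.5)],60),atz('scene',[(223.3,157.5)],55))
print(proj('top',[(472,-235,76),(472,-235,59)]), atz('top',[(370+167/3.08,205+232/4)],60))"
```

```text
[[221.30931237 154.01353631]
 [222.79375087 158.54410975]
 [222.39538844 157.83590247]] [[ 448.45546779 -246.81997445   76.        ]
 [ 482.05718447 -229.19811919   76.        ]] [[ 469.75744032 -233.89024666   60.        ]] [[ 465.91377027 -235.3565365    55.        ]]
[[428.60136426 265.94567693]
 [426.65109809 265.31306472]] [[ 477.01504078 -229.46313687   60.        ]]
```

The scene crop shows the fingertips' dark ends at about pixel (220,147), behind the small lid's centre at (223,157). The TCP should project to (221,154), so I'll check with the wrist camera.

```bash
cat >> h.py <<'E'
def wproj(P):
    s=r.sense();c=r.camera_info("wrist");T=np.eye(4);T[:3,:3]=R.from_euler('xyz',s['tcp_rot']).as_matrix();T[:3,3]=s['eef_pos']
    M=np.linalg.inv(T@c['mount']);return cv2.projectPoints(np.float64(P).reshape(-1,3),cv2.Rodrigues(M[:3,:3])[0],M[:3,3],c['K'],c['distortion'])[0].reshape(-1,2)
E
python3 - <<'E'
from h import *
a=np.linspace(0,2*np.pi,60)
C=lambda x,y,z,q:wproj(np.c_[x+q*np.cos(a),y+q*np.sin(a),0*a+z]).astype(int)
p1,p2,t=C(473,-235,59,28),C(612,-206,84,38),wproj([r.sense()['eef_pos']]).astype(int)[0]
im=r.grab_frame("wrist")[:,:,::-1].copy()
cv2.polylines(im,[p1,p2],True,(0,0,255));cv2.circle(im,tuple(map(int,t)),4,(0,255,0),1)
cv2.imwrite("pics/w.png",im)
E
```

```text
(no output)
```

View pics/w.png

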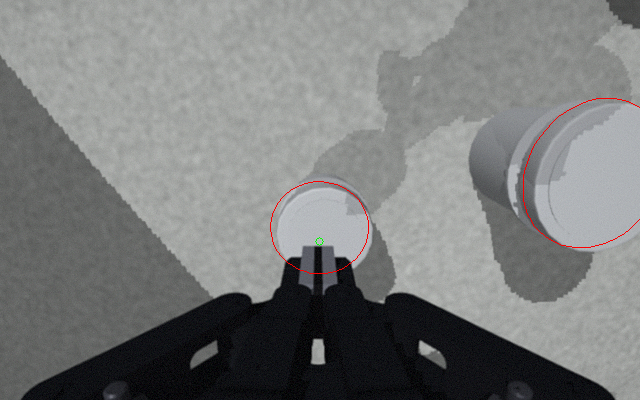

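The grey fingertips sit over the small lid and the TCP marker is at (319,241). The lid matches the drawn circle to about 2 mm, and the big pot looks about 4 mm farther in +x. Pressing the small lid.

```bash
python3 -m inch '[[[0,0.01,0.03,0,0,0],[0,0.01,0.06,0,0,0],[0,0.01,0.07,0,0,0],[0,0.01,0.08,0,0,0],[0,0.01,0.09,0,0,0],[0,0.01,0.09,0,0,0]]]'; python3 -m inch '[[[0,0,0.006,0,0,0],[0,0,0.012,0,0,0],[0,0,0.012,0,0,0]]]'
```

```text
clock: 2.5
eef_pos: [474.9, -233.8, 57.6]
tcp_rot: [-3.141, -0.0, 1.521]
contact_force: [0.4, 0.0, -0.0]
opening: 0.0
grasp_force: 0.0
clock: 2.75
eef_pos: [475.2, -233.9, 55.5]
tcp_rot: [-3.141, -0.0, 1.52]
contact_force: [0.1, 0.7, 0.4]
opening: 0.001
grasp_force: 0.0
```

```bash
python3 -m inch '[[[0,0,0.005,0,0,0],[0,0,0.01,0,0,0],[0,0,0.01,0,0,0]]]'; python3 -m inch '[[[0,0,0.005,0,0,0],[0,0,0.01,0,0,0],[0,0,0.01,0,0,0]]]'
```

```text
clock: 3.0
eef_pos: [475.1, -234.0, 53.6]
tcp_rot: [-3.142, -0.0, 1.52]
contact_force: [-1.4, 0.5, 0.3]
opening: -0.002
grasp_force: 0.0
clock: 3.25
eef_pos: [475.1, -233.9, 51.5]
tcp_rot: [-3.141, -0.0, 1.52]
contact_force: [-0.2, -0.0, -0.0]
opening: -0.003
grasp_force: 0.0
```

No contact even below the home height, so I'll look.

```bash
python3 - <<'E'
from h import *
im=r.grab_frame("wrist")[:,:,::-1][100:340,160:480]; b=r.grab_frame("scene")[:,:,::-1][120:200,180:260]
cv2.imwrite("pics/w2.png",np.hstack([cv2.resize(im,(480,360)),cv2.resize(b,(320,360),interpolation=cv2.INTER_CUBIC)]));print(r.sense()['eef_pos'],r.sense()['contact_force'])
E
```

```text
[ 475.17650658 -233.99271936   51.64371222] [ 0.12948402 -0.10981548 -0.29769226]
```

View pics/w2.png

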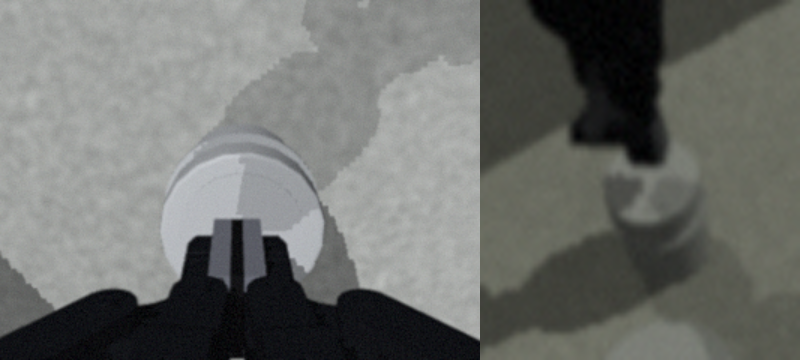

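The tips are over the lid near its centre but may still be just above it. I'll keep going down in small steps and watch the force.

```bash
for i in 1; do python3 -m inch '[[[0,0,0.006,0,0,0],[0,0,0.012,0,0,0],[0,0,0.012,0,0,0]]]'; done; python3 -m inch '[[[0,0,0.006,0,0,0],[0,0,0.012,0,0,0],[0,0,0.012,0,0,0]]]'
```

```text
clock: 3.6
eef_pos: [475.1, -233.9, 49.1]
tcp_rot: [-3.141, -0.0, 1.52]
contact_force: [0.2, -0.6, -1.4]
opening: 0.001
grasp_force: 0.0
clock: 3.85
eef_pos: [475.0, -233.9, 46.6]
tcp_rot: [-3.141, -0.0, 1.52]
contact_force: [0.2, -0.1, -0.6]
opening: 0.0
grasp_force: 0.0
```

```bash
python3 -m inch '[[[0,0,0.006,0,0,0],[0,0,0.012,0,0,0],[0,0,0.012,0,0,0]]]'; python3 - <<'E'
from h import *
im=r.grab_frame("wrist")[:,:,::-1][130:330,190:450]; b=r.grab_frame("scene")[:,:,::-1][120:200,180:260]
cv2.imwrite("pics/w3.png",np.hstack([cv2.resize(im,(480,360)),cv2.resize(b,(320,360),interpolation=cv2.INTER_CUBIC)]));print(r.sense()['eef_pos'],r.sense()['contact_force'],r.sense()['joint_efforts'])
E
```

```text
clock: 4.1
eef_pos: [475.1, -234.0, 44.3]
tcp_rot: [-3.141, -0.0, 1.52]
contact_force: [0.2, -0.8, 0.7]
opening: 0.0
grasp_force: 0.0
[ 475.1440621  -233.97298122   44.40882222] [-0.46833904  0.33400286 -0.40663676] [-2.68100739e-04 -5.46825099e+01 -2.37709969e+01  1.36563194e-04
 -5.59973385e-03 -7.73359011e-05]
```

View pics/w3.png

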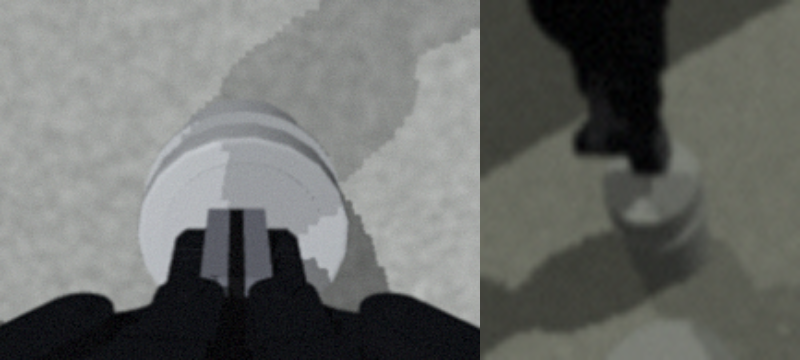

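The lid fills 114 px, which puts its top about 13 mm above the reported TCP, at z≈57, with no force yet. The scene view shows the tips about 15 mm above the TCP too. So the real fingertips end short of the TCP, and I'll keep descending slowly until contact.

```bash
python3 -m inch '[[[0,0,0.006,0,0,0],[0,0,0.012,0,0,0],[0,0,0.018,0,0,0],[0,0,0.018,0,0,0]]]'; python3 -m inch '[[[0,0,0.006,0,0,0],[0,0,0.012,0,0,0],[0,0,0.018,0,0,0],[0,0,0.018,0,0,0]]]'
```

```text
clock: 4.53
eef_pos: [475.1, -233.9, 40.6]
tcp_rot: [-3.141, -0.0, 1.52]
contact_force: [0.1, -0.0, -0.4]
opening: 0.004
grasp_force: 0.0
clock: 4.87
eef_pos: [475.0, -233.9, 37.0]
tcp_rot: [-3.141, -0.0, 1.52]
contact_force: [-0.0, 0.3, 0.1]
opening: -0.004
grasp_force: 0.0
```

```bash
python3 -m inch '[[[0,0,0.005,0,0,0],[0,0,0.01,0,0,0],[0,0,0.015,0,0,0],[0,0,0.015,0,0,0]]]'; python3 -m inch '[[[0,0,0.005,0,0,0],[0,0,0.01,0,0,0],[0,0,0.01,0,0,0]]]';python3 -m inch '[[[0,0,0.005,0,0,0],[0,0,0.01,0,0,0],[0,0,0.01,0,0,0]]]'
```

```text
clock: 5.2
eef_pos: [475.2, -234.0, 34.2]
tcp_rot: [-3.142, -0.0, 1.52]
contact_force: [0.4, -0.3, -0.5]
opening: -0.0
grasp_force: 0.0
clock: 5.45
eef_pos: [475.3, -234.0, 32.5]
tcp_rot: [3.141, 0.0, 1.52]
contact_force: [-0.4, 0.1, 2.3]
opening: -0.002
grasp_force: 1.5
clock: 5.7
eef_pos: [475.3, -234.0, 30.4]
tcp_rot: [3.141, 0.0, 1.52]
contact_force: [-0.8, 0.3, 3.6]
opening: -0.0
grasp_force: 1.8
```

Contact. I'll press on to the hard stop.

```bash
python3 -m inch '[[[0,0,0.005,0,0,0],[0,0,0.01,0,0,0],[0,0,0.01,0,0,0]]]'; python3 -m inch '[[[0,0,0.005,0,0,0],[0,0,0.01,0,0,0],[0,0,0.01,0,0,0]]]';python3 -m inch '[[[0,0,0.005,0,0,0],[0,0,0.01,0,0,0],[0,0,0.01,0,0,0]]]'
```

```text
clock: 5.95
eef_pos: [475.2, -234.0, 28.4]
tcp_rot: [3.141, 0.0, 1.52]
contact_force: [-0.6, 1.2, 2.7]
opening: 0.001
grasp_force: 1.9
clock: 6.2
eef_pos: [475.4, -234.1, 27.7]
tcp_rot: [3.141, 0.0, 1.52]
contact_force: [-5.2, 2.2, 21.3]
opening: 0.003
grasp_force: 10.6
clock: 6.45
eef_pos: [475.6, -234.2, 27.4]
tcp_rot: [3.141, 0.0, 1.52]
contact_force: [-11.4, 5.2, 44.5]
opening: -0.0
grasp_force: 22.7
```

Hard stop at TCP z≈27.5, so the small lid is home at 55 mm and the tips end about 27.5 mm short of the reported TCP. Raising, then on to the big pot.

```bash
python3 -m inch '[[[0,0,-0.1,0,0,0],[0,0,-0.3,0,0,0],[0,0,-0.3,0,0,0],[0,0,-0.3,0,0,0]]]'; python3 -c "
from h import *
step((615,-206,72),(np.pi,0,1.527))"
```

```text
clock: 6.78
eef_pos: [476.8, -234.8, 86.2]
tcp_rot: [3.137, 0.002, 1.52]
contact_force: [-0.5, 0.0, 0.5]
opening: -0.004
grasp_force: 0.0
shift [0.1787 0.6825 0.0735] mm 141.8664992360202 turn [ 0.0013  0.0006 -0.0021] deg 0.45662987475625827 t 6.7833
```

```bash
python3 -m inch '[[[0.178,0.68,0,0,0,0],[0.178,0.68,0,0,0,0],[0.178,0.68,0,0,0,0],[0.178,0.68,0,0,0,0],[0.178,0.68,0,0,0,0],[0.178,0.68,0,0,0,0],[0.178,0.68,0.05,0,0,0],[0.178,0.68,0.05,0,0,0]]]'; python3 - <<'E'
from h import *
a=np.linspace(0,2*np.pi,60)
C=lambda x,y,z,q:wproj(np.c_[x+q*np.cos(a),y+q*np.sin(a),0*a+z]).astype(int)
p2=C(615,-206,86,38)
im=r.grab_frame("wrist")[:,:,::-1].copy()
g=cv2.cvtColor(im,cv2.COLOR_BGR2GRAY);print(p2.min(0),p2.max(0),g[230,220:420:4],r.sense()['eef_pos'])
cv2.polylines(im,[p2],True,(0,0,255));cv2.imwrite("pics/w4.png",im[100:340,160:480])
E
```

```text
clock: 7.45
eef_pos: [610.1, -205.1, 71.7]
tcp_rot: [-3.138, -0.001, 1.52]
contact_force: [-0.6, -0.4, -1.0]
opening: -0.003
grasp_force: 0.0
[251 176] [407 321] [162 169 172 164 164 170 164 168 169 167 188 181 179 179 182 180 180 180
 179 178 180 182 179 179 156 150 152 149 150 151 156 146 154 152 153 143
 150 153 154 157 156 154 153 168 169 174 161 162 162 167] [ 610.42060332 -205.22536748   72.4775321 ]
```

View pics/w4.png

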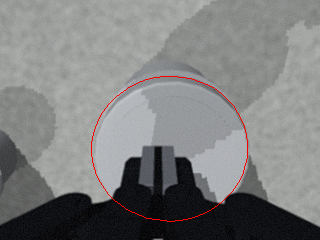

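The big lid matches the drawn circle and the tips are about 5 mm short in x. I'll correct that and press.

```bash
python3 -m inch '[[[0,0.01,0.02,0,0,0],[0,0.02,0.035,0,0,0],[0,0.02,0.045,0,0,0],[0,0.02,0.055,0,0,0],[0,0.02,0.065,0,0,0],[0,0.02,0.065,0,0,0]]]'; python3 -m inch '[[[0,0,0.007,0,0,0],[0,0,0.014,0,0,0],[0,0,0.021,0,0,0],[0,0,0.021,0,0,0]]]'
```

```text
clock: 8.0
eef_pos: [616.5, -205.4, 60.9]
tcp_rot: [-3.141, -0.0, 1.52]
contact_force: [-0.8, -0.2, -0.5]
opening: -0.0
grasp_force: 0.0
clock: 8.33
eef_pos: [616.9, -205.5, 57.5]
tcp_rot: [3.141, 0.0, 1.52]
contact_force: [-1.1, 0.2, 3.4]
opening: -0.005
grasp_force: 1.6
```

```bash
python3 -m inch '[[[0,0,0.005,0,0,0],[0,0,0.008,0,0,0],[0,0,0.008,0,0,0]]]'
```

```text
clock: 8.58
eef_pos: [616.9, -205.5, 55.9]
tcp_rot: [3.141, 0.0, 1.52]
contact_force: [-2.6, 0.4, 4.4]
opening: 0.004
grasp_force: 2.3
```

```bash
python3 -m inch '[[[0,0,0.005,0,0,0],[0,0,0.01,0,0,0],[0,0,0.01,0,0,0]]]';python3 -m inch '[[[0,0,0.005,0,0,0],[0,0,0.01,0,0,0],[0,0,0.01,0,0,0]]]';python3 -m inch '[[[0,0,0.004,0,0,0],[0,0,0.006,0,0,0],[0,0,0.006,0,0,0]]]'
```

```text
clock: 8.83
eef_pos: [616.9, -205.5, 53.9]
tcp_rot: [3.141, 0.0, 1.52]
contact_force: [-1.9, 1.0, 4.1]
opening: 0.001
grasp_force: 2.2
clock: 9.08
eef_pos: [617.0, -205.6, 52.8]
tcp_rot: [3.141, 0.0, 1.52]
contact_force: [-4.5, 2.2, 13.0]
opening: 0.001
grasp_force: 6.5
clock: 9.33
eef_pos: [617.1, -205.6, 52.7]
tcp_rot: [3.141, 0.0, 1.52]
contact_force: [-6.9, 2.6, 22.8]
opening: -0.0
grasp_force: 11.4
```

The big lid hit its stop at TCP z 52.7, the same 27.3 mm tip offset, so both lids are home. Next I raise and open the gripper. The effective grasp point is then about 46.4 mm behind the reported TCP.

```bash
python3 -m inch '[[[0,0,-0.1,0,0,0],[0,0,-0.3,0,0,0],[0,0,-0.5,0,0,0],[0,0,-0.6,0,0,0],[0,0,-0.6,0,0,0],[0,0,-0.6,0,0,0]]]' 0.2 40; python3 -c "
from h import *
step((607,144.4,150),(np.pi,0,1.527))"
```

```text
clock: 9.83
eef_pos: [617.7, -205.7, 171.7]
tcp_rot: [3.139, 0.001, 1.52]
contact_force: [0.1, 0.9, -0.4]
opening: 0.601
grasp_force: 0.0
shift [ 1.7459 -0.1418  0.1069] mm 350.9877510098496 turn [ 0.0009  0.0003 -0.0021] deg 0.4119352226226229 t 9.8333
```

```bash
python3 -m inch '[[[0.95,-0.08,0,0,0,0],[0.95,-0.08,0,0,0,0],[0.95,-0.08,0,0,0,0],[0.95,-0.08,0,0,0,0],[0.95,-0.08,0,0,0,0],[0.95,-0.08,0,0,0,0],[0.95,-0.08,0,0,0,0]]]';  python3 -c "
from h import *
step((607,144.4,150),(np.pi,0,1.527))"
```

```text
clock: 10.42
eef_pos: [609.4, -13.7, 168.7]
tcp_rot: [-3.139, 0.0, 1.523]
contact_force: [0.5, 0.8, -0.7]
opening: 0.6
grasp_force: 0.0
shift [ 0.7891 -0.0494  0.0932] mm 159.21860618978866 turn [-0.0008  0.0001 -0.0012] deg 0.26225623820054866 t 10.4167
```

```bash
python3 -m inch '[[[0.79,-0.05,0.02,0,0,0],[0.79,-0.05,0.02,0,0,0],[0.79,-0.05,0.02,0,0,0],[0.79,-0.05,0.02,0,0,0],[0.79,-0.05,0.02,0,0,0],[0.79,-0.05,0.02,0,0,0],[0.79,-0.05,0.02,0,0,0]]]';  python3 - <<'E'
from h import *
p=(417.26,152.84,-.0442)
h=wproj(lidpt(p,0,[(190,50,45),(190,-50,45)])).astype(int);c=wproj(lidpt(p,0,[(220,80,10),(220,-80,10),(0,-80,10),(0,80,10)])).astype(int)
t=wproj(lidpt(p,.374,[(0,94.5,5),(235,94.5,5)])).astype(int);print(h,t)
im=r.grab_frame("wrist")[:,:,::-1].copy()
im=cv2.convertScaleAbs(im,alpha=1.5)
cv2.polylines(im,[h,c,t],True,(0,0,255));cv2.imwrite("pics/w5.png",im)
step((607,144.4,88.6),(np.pi,0,1.527))
E
```

```text
clock: 11.0
eef_pos: [608.2, 142.0, 165.4]
tcp_rot: [-3.14, 0.001, 1.52]
contact_force: [-0.2, -0.2, -0.3]
opening: 0.599
grasp_force: 0.0
[[316 135]
 [317 292]] [[ 33  69]
 [380  36]]
shift [ 0.0139 -0.0067  0.385 ] mm 77.06049175808994 turn [-0.0003  0.0003 -0.0025] deg 0.4534729550605123 t 11.05
```

View pics/w5.png

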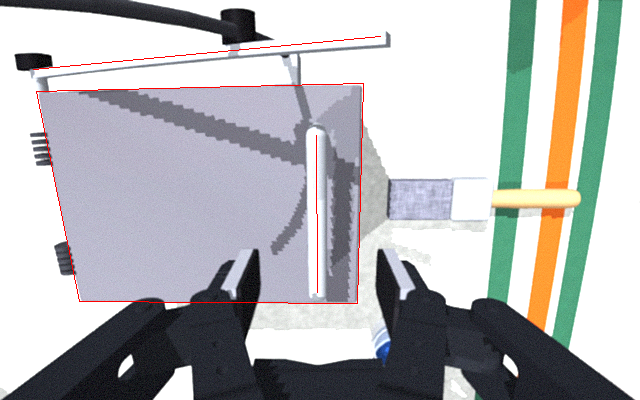

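The overlay agrees: the bar runs from (317,125) to (317,297), the lid outline matches and the fingers straddle the bar at columns 245 and 395. The index tip appears at (389,40) against a predicted (380,36). I'll refine the index angle from all three views and descend onto the bar.

```bash
python3 - <<'E'
from h import *
from scipy.optimize import least_squares
p=np.array((417.26,152.84,-.0442))
g=lambda th,z:lidpt(p,th,[(235,94.5,z)])
O=[(lambda P:wproj(P),(389,40),10),(lambda P:proj('top',P),np.array((80,43))/2.963+165,8),(lambda P:proj('scene',P),np.array((345,262))/3.2+[345,105],8)]
for k in([0],[1],[2],[0,1,2]):
    f=lambda v:np.concatenate([((O[i][0](g(v[0],O[i][2]))-O[i][1])/(2.5 if i==0 else 1)).ravel() for i in k])
    q=least_squares(f,[.37]);print(k,q.x,q.fun.round(2))
E
python3 -m inch '[[[0.01,-0.005,0.15,0,0,0],[0.01,-0.005,0.3,0,0,0],[0.01,-0.005,0.385,0,0,0],[0.01,-0.005,0.385,0,0,0],[0.01,-0.005,0.385,0,0,0]]]'
```

```text
[0] [0.28654779] [-0.66  0.58]
[1] [0.33186942] [-0.04 -0.03]
[2] [0.36637868] [-0.9  -0.17]
[0, 1, 2] [0.34618431] [-2.98 -1.52 -0.43  0.48 -1.3   1.97]
clock: 11.47
eef_pos: [607.1, 143.7, 88.7]
tcp_rot: [-3.14, 0.001, 1.519]
contact_force: [-0.7, -0.1, 0.4]
opening: 0.603
grasp_force: 0.0
```

```bash
python3 -m inch '[[[0,0,0,0,0,0],[0,0,0,0,0,0],[0,0,0,0,0,0],[0,0,0,0,0,0],[0,0,0,0,0,0],[0,0,0,0,0,0]]]' -1 50; python3 - <<'E'
from h import *
p=(417.26,152.84,-.0442);s=r.sense();print(s['eef_pos'],s['contact_force'],s['opening']*85)
s0=R.from_euler('xyz',s['tcp_rot'])
for th in(.1,.2,.3,.34):
    d=lidpt(p,th,(190,0,45))-lidpt(p,0,(190,0,45))
    a=R.from_euler('z',p[2]).apply([0,1,0]) # lid rotation by -th about lid y; tool follows
    Q=R.from_rotvec(-th*a); off=s0.apply([0,0,46.4])  # grasp->tcp
    D=d+Q.apply(off)-off
    print(th,(s0.inv().apply(D)/200).round(4),((s0.inv()*Q*s0).as_rotvec()/np.pi).round(4))
E
```

```text
clock: 11.97
eef_pos: [608.1, 145.4, 90.2]
tcp_rot: [3.14, -0.0, 1.521]
contact_force: [0.4, -1.3, 4.2]
opening: 0.118
grasp_force: 48.9
[608.13396832 145.39767087  90.19168672] [ 0.40436017 -1.3467723   4.16531523] 10.060789841585251
0.1 [-0.0012 -0.0039 -0.0948] [-0.0318  0.0002 -0.    ]
0.2 [-0.0029 -0.0171 -0.1888] [-0.0637  0.0004 -0.    ]
0.3 [-0.005  -0.0397 -0.281 ] [-0.0955  0.0006 -0.    ]
0.34 [-0.006  -0.0513 -0.3171] [-0.1082  0.0006 -0.    ]
```

The bar is held (opening about 10–12 mm, 49 N). Lifting along the arc to about 0.3 rad.

```bash
python3 -m inch '[[[-0.0006,-0.001,-0.047,-0.016,0,0],[-0.0012,-0.004,-0.095,-0.032,0,0],[-0.002,-0.01,-0.142,-0.048,0,0],[-0.003,-0.017,-0.189,-0.064,0,0],[-0.004,-0.027,-0.235,-0.08,0,0],[-0.005,-0.04,-0.281,-0.0955,0,0],[-0.005,-0.04,-0.281,-0.0955,0,0],[-0.005,-0.04,-0.281,-0.0955,0,0]]]'; python3 - <<'E'
from h import *
p=(417.26,152.84,-.0442)
s=r.sense();T=R.from_euler('xyz',s['tcp_rot']);
for b in(42,46.4,50):
    g=s['eef_pos']-T.apply([0,0,b]);l=R.from_euler('z',p[2]).inv().apply(g-[p[0],p[1],90]);print(b,l,np.hypot(l[0],l[2]),'th',np.arctan2(l[2],l[0])-np.arctan2(45,190))
z=T.as_matrix()[:,2];print('tool tilt',np.arccos(-z[2]),s['contact_force'])
W=r.grab_frame("wrist")[:,:,::-1];S=r.grab_frame("scene")[:,:,::-1]
cv2.imwrite("pics/rawW.png",W);cv2.imwrite("pics/rawS.png",S)
w=cv2.convertScaleAbs(W[0:270,0:420],alpha=1.6);v=cv2.convertScaleAbs(S[105:245,345:475],alpha=2)
cv2.imwrite("pics/fin.png",np.vstack([np.hstack([cv2.resize(w,(420,270)),np.zeros((270,380,3),np.uint8)]),np.hstack([cv2.resize(w[20:130,0:],(440,330),interpolation=cv2.INTER_CUBIC)*0+cv2.resize(cv2.convertScaleAbs(r.grab_frame("top")[:,:,::-1][165:305,165:300],alpha=1.8),(440,330),interpolation=cv2.INTER_CUBIC),cv2.resize(v,(360,330),interpolation=cv2.INTER_CUBIC)])]))
E
```

```text
clock: 12.63
eef_pos: [599.7, 145.6, 146.2]
tcp_rot: [2.841, -0.001, 1.521]
contact_force: [2.5, 4.4, -2.8]
opening: 0.119
grasp_force: 49.9
42 [170.11468049   0.85013286  96.3047977 ] 195.48303910777207 th 0.2825758374390507
46.4 [168.81133978   0.85269987 100.50733222] 196.46626241827536 th 0.30446048474495135
50 [167.74497011   0.85480015 103.94576956] 197.3400567675014 th 0.322197123194518
tool tilt 0.3007267010386089 [ 2.54690433  4.37840987 -2.81679683]
```

View pics/fin.png

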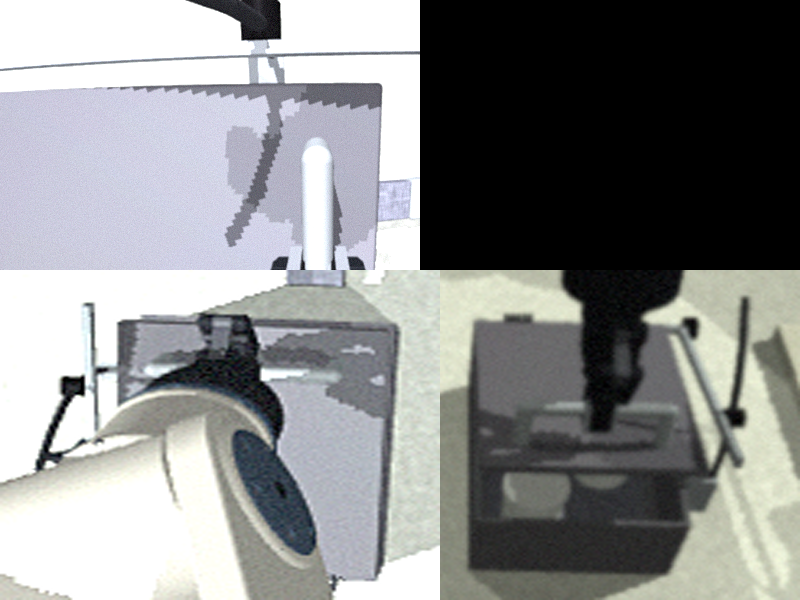

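The composite shows the lid raised and still gripped. In the wrist view the lid's edge runs from (0,93) to (380,85), with the index bar's edge alongside from (0,69) to (420,54). I'll measure the bar in the raw wrist image numerically.

```bash
python3 - <<'E'
from h import *
W=cv2.imread("pics/rawW.png").astype(int)
G=W.sum(2)//3
for c in(20,100,180,340,380,400,420,440,460,480,500):print(c,G[28:100:2,c])
print('row48',G[48,400:520:4]);print('row56',G[56,400:520:4])
p=(417.26,152.84,-.0442)
print('lid edge',wproj(lidpt(p,.304,[(0,80,10),(100,80,10),(220,80,10),(220,-80,10)])).round(0).tolist())
for th in(.25,.3,.35,.4):print(th,'inner top, outer top, inner bottom edge at x=60,150,235',[wproj(lidpt(p,th,[(x,y,z) for x in(60,150,235)])).round(0).tolist() for y,z in((92,10),(97,10),(92,0))])
E
```

```text
20 [214 214 218 221 219 220 227 223 223 221 224 210 207 201 192 191 192 187
 192 166  76 207 220 217 219 221 221 227 224 220 226 189 129 126 126 134]
100 [220 227 225 194 194 192 192 195 191 196 199 195 196 196 199 195 187  80
 143 201 204 206 200 196 191 189 196 200 203 172 113 129 131 133 135 131]
180 [198 196 194 192 197 197 194 194 200 202 203 201 199 206 181  86 149 196
 197 199 196 200 202 201 197 194 193 196 149  67  81  87  94 136 136 134]
340 [201 203 204 204 209 186 184 185 181 185 179 183 103  73 191 199 205 206
 203 201 200 200 205 203 198 200 207 140  55  60  67  62  65  59  68  63]
380 [206 206 201 202 199 186 186 183 186 184 181 179  89 105 199 200 192 194
 196 203 209 206 198 202 204 202 199 185  89  54  53  59  55  60  55  59]
400 [204 198 199 201 197 181 183 181 179 184 183 172  80 115 205 201 202 198
 192 194 199 200 200 200 201 199 211 228 229 230 233 233 230 226 226 224]
420 [202 207 201 201 194 186 183 182 185 186 183 173  66 117 202 192 190 196
 199 200 200 201 227 229 229 228 230 234 229 220 226 229 232 230 224 226]
440 [226 204 198 201 194 180 181 186 186 184
[... 950 characters left out ...]
0, 56.0]], [[30.0, 50.0], [227.0, 44.0], [415.0, 44.0]], [[47.0, 64.0], [232.0, 58.0], [408.0, 59.0]]]
0.3 inner top, outer top, inner bottom edge at x=60,150,235 [[[26.0, 61.0], [223.0, 53.0], [422.0, 53.0]], [[24.0, 49.0], [222.0, 41.0], [422.0, 40.0]], [[42.0, 63.0], [228.0, 56.0], [415.0, 55.0]]]
0.35 inner top, outer top, inner bottom edge at x=60,150,235 [[[19.0, 61.0], [216.0, 51.0], [428.0, 49.0]], [[17.0, 49.0], [215.0, 38.0], [429.0, 35.0]], [[37.0, 62.0], [224.0, 54.0], [422.0, 52.0]]]
0.4 inner top, outer top, inner bottom edge at x=60,150,235 [[[12.0, 60.0], [208.0, 48.0], [435.0, 44.0]], [[10.0, 48.0], [207.0, 35.0], [436.0, 29.0]], [[31.0, 62.0], [217.0, 52.0], [429.0, 48.0]]]
```

The bar is "20 mm longer than the lid", so its tip is 240 mm from the hinge, not 235. I'll refit the index angle with that, using the wrist edges too and allowing a small camera offset tied to the lid edge.

```bash
python3 - <<'E'
from h import *
from scipy.optimize import least_squares
t=lambda *q:np.array(q)/2.963+165
s=lambda *q:np.array(q)/3.2+[345,105]
L=[(220,80,10),(220,-80,10),(0,-80,10),(0,80,10),(190,50,45),(190,-50,45)]
obs=dict(top=(t((127,56),(360,68),(343,384),(110,373),(150,99),(314,104)),t((80,43))),
 scene=(s((290,338),(40,330),(40,72),(260,78),(260,266),(88,262)),s((345,262))))
for n in('top','scene','both'):
  def f(v):
    o=[]
    for m,(a,b) in obs.items():
        o.append((proj(m,lidpt(v[:3],0,L))-a).ravel())
        if n in(m,'both'):o.append((proj(m,lidpt(v[:3],v[3],[(240,94.5,7)]))-b).ravel())
    return np.concatenate(o)
  q=least_squares(f,[417,153,-.04,.37],loss='soft_l1');print(n,q.x)
p0=np.array((417.26,152.84,-.0442))
c=[20,100,340,400,440];ro=[66.5,61,51.5,50.5,49.5]
def pr(th,y,z,d,x):return wproj(lidpt(p0+[0,0,d[2]],th,[(k,y,z) for k in x])+[d[0],d[1],0])
xs=np.linspace(30,240,30)
def f(v):  # lid angle, index angle, dx,dy,dyaw
    a=pr(v[1],92,10,v[2:],xs);b=pr(v[0],80,10,v[2:],xs)
    return np.r_[np.interp(c,a[:,0],a[:,1])-ro,pr(v[1],94.5,10,v[2:],[240])[0,0]-446,np.interp([20,100,340],b[:,0],b[:,1])-[91,87.5,82.2],
      pr(v[0],80,10,v[2:],[220])[0]-[381,83],(v[0]-.304)/.01,v[2:4]/3,v[4]/.02]
q=least_squares(f,[.3,.35,0,0,0]);print(q.x.round(3),q.fun.round(1));J=q.jac;print(np.sqrt(np.diag(np.linalg.inv(J.T@J))))
E
```

```text
top [ 4.16857489e+02  1.52449487e+02 -4.37584666e-02  3.82489085e-01]
scene [ 4.17026553e+02  1.52642342e+02 -4.25195580e-02  3.81847009e-01]
both [ 4.16874843e+02  1.52477258e+02 -4.31988021e-02  3.81688778e-01]
[ 0.294  0.376 -0.394 -1.977  0.004] [-2.4 -2.3 -1.4 -1.1 -0.2 -2.3  2.2  2.1  2.3  2.9  1.4 -1.  -0.1 -0.7
  0.2]
[0.0098073  0.00844524 0.5964334  0.33145427 0.00206087]
```

All views now agree on an index angle of about 0.38, with the lid at about 0.30. I'll lift another 0.08 rad.

```bash
python3 -m inch '[[[0,-0.001,-0.025,-0.0085,0,0],[0,-0.002,-0.05,-0.017,0,0],[-0.001,-0.003,-0.076,-0.0255,0,0],[-0.001,-0.003,-0.076,-0.0255,0,0],[-0.001,-0.003,-0.076,-0.0255,0,0],[-0.001,-0.003,-0.076,-0.0255,0,0]]]'; python3 - <<'E'
from h import *
p=(416.9,152.5,-.0432)
s=r.sense();T=R.from_euler('xyz',s['tcp_rot'])
g=s['eef_pos']-T.apply([0,0,46.4]);l=R.from_euler('z',p[2]).inv().apply(g-[p[0],p[1],90]);print(l,np.hypot(l[0],l[2]),'th',np.arctan2(l[2],l[0])-np.arctan2(45,190))
W=r.grab_frame("wrist");cv2.imwrite("pics/rawW2.png",W[:,:,::-1])
S=r.grab_frame("scene").astype(int).sum(2)//3
G=W.astype(int).sum(2)//3
for c in(20,100,340,380):print(c,G[14:100:2,c])
for x in(300,360,370,376,378,380,382,384,388):print(x,G[130,x],end=' ')
print();print([ (k,G[k,425:470:2].tolist()) for k in(24,32,40)])
# predicted lid free edge (top far corners, bottom) in scene for several angles + column profiles
for th in(.34,.38,.42):print(th,proj('scene',lidpt(p,th,[(220,60,10),(220,-60,10),(220,60,0),(220,-60,0)])).round(1).tolist())
for c in(365,370,415,420):print(c,S[140:190,c])
E
```

```text
clock: 13.28
eef_pos: [595.2, 145.7, 159.5]
tcp_rot: [2.762, -0.001, 1.52]
contact_force: [2.4, 7.4, -2.2]
opening: 0.116
grasp_force: 50.1
[161.2630514    0.99031677 112.62828234] 196.7000298138789 th 0.377103422785693
20 [220 219 215 214 212 216 215 210 211 204 210 207 205 212 212 209 211 213
 210 207 206 198 189 187 181 184 187 110 112 223 218 217 211 206 209 213
 213 219 172 121 129 126 120]
100 [192 187 179 187 192 209 206 201 201 180 182 180 188 193 192 192 194 191
 200 194 191 192 191 193 182  90 150 193 193 199 202 193 194 192 197 196
 175 120 125 132 132 130 130]
340 [198 200 191 194 191 191 191 192 188 185 189 192 193 192 192 179 177 181
 183 180 177 179  61 174 195 195 199 189 199 200 201 197 199 202 146 119
 115 117 113 114 115 111 115]
380 [198 200 198 199 200 193 192 192 198 198 192 196 199 199 205 187 176 178
 178 182 183 161  71 178 198 191 188 190 193 194 203 226 227 224 212 133
  98  94  92 100  93  96  96]
300 113 360 116 370 116 376 115 378 98 380 142 382 232 384 220 388 224 
[(24, [219, 155, 75, 81, 74, 82, 81, 80, 80, 76, 86, 206, 219, 214, 217, 222, 224, 222, 2
[... 396 characters left out ...]
.42 [[433.1, 175.3], [369.0, 174.3], [432.4, 179.8], [368.8, 178.9]]
365 [54 52 52 52 52 54 51 51 52 55 53 51 54 52 53 54 53 53 49 37 31 30 27 28
 31 30 33 34 29 30 29 29 30 31 32 30 30 29 29 33 31 23 21 23 24 22 24 26
 26 25]
370 [53 53 52 53 54 53 53 52 52 53 53 52 52 51 54 52 52 53 52 50 47 37 31 30
 29 28 29 29 29 30 27 30 30 28 29 27 27 28 31 30 29 24 20 22 24 26 22 26
 33 47]
415 [ 7  3  8  7 11 17 20 29 34 37 45 52 51 55 64 68 63 53 45 37 36 38 32 25
 30 42 44 41 43 44 38 32 23 21 26 37 42 44 43 43 43 36 27 25 25 26 29 26
 25 24]
420 [51 52 54 54 55 53 52 53 53 53 51 53 51 54 64 67 64 54 42 37 37 41 44 38
 32 28 36 39 45 41 39 31 22 20 23 33 40 44 44 44 41 41 28 23 25 20 23 21
 22 22]
```

Kinematics give the lid at 0.377, but the wrist gaps (22.5 px near the hinge, 25 px near the tip) suggest the bar is still slightly higher. I'll fit both wrist images together with the bar's lateral offset left free.

```bash
python3 - <<'E'
from h import *
from scipy.optimize import least_squares
p0=np.array((416.9,152.5,-.0432));ci=r.camera_info("wrist")
def wp(e,rot,P):
    T=np.eye(4);T[:3,:3]=R.from_euler('xyz',rot).as_matrix();T[:3,3]=e
    M=np.linalg.inv(T@ci['mount']);return cv2.projectPoints(np.float64(P),cv2.Rodrigues(M[:3,:3])[0],M[:3,3],ci['K'],ci['distortion'])[0].reshape(-1,2)
A=dict(e=(599.7,145.6,146.2),t=(2.841,-.001,1.521),c=[20,100,340,400,440],ro=[66.5,61,51.5,50.5,49.5],lc=[20,100,340],lr=[91,87.5,82.2],k=(381,83))
B=dict(e=(595.2,145.7,159.5),t=(2.762,-.001,1.52),c=[20,100,340,380],ro=[67,62.5,57,56.5],lc=[20,100,340],lr=[89.5,87,82],k=(380,83))
xs=np.linspace(20,240,40)
def f(v): # index, lidA, lidB, dx,dy,dz,dyaw, bar inner y
    o=[]
    for I,a in((A,v[1]),(B,v[2])):
        pt=lambda th,y,x:wp(I['e'],I['t'],lidpt(p0+[0,0,v[6]],th,[(k,y,10) for k in x])+v[3:6])
        b=pt(v[0],v[7],xs);l=pt(a,80,xs)
        o+=[np.interp(I['c'],b[:,0],b[:,1])-I['ro'],np.interp(I['lc'],l[:,0],l[:,1])-I['lr'],pt(a,80,[220])[0]-I['k']]
    o+=[[pt and wp(A['e'],A['t'],lidpt(p0+[0,0,v[6]],v[0],[(240,v[7]+2.5,10)])+v[3:6])[0,0]-446],v[3:6]/3,[v[6]/.02,(v[1]-.304)/.03,(v[2]-.377)/.03,(v[7]-91)/3]]
    return np.concatenate(o)
q=least_squares(f,[.38,.3,.38,0,0,0,0,91]);C=np.linalg.inv(q.jac.T@q.jac);print(q.x.round(3),np.sqrt(np.diag(C)).round(3),'diff',q.x[0]-q.x[2],'+-',(C[0,0]+C[2,2]-2*C[0,2])**.5);print(q.fun.round(1))
# scene/top with bar centre y=92
t=np.array((80,43))/2.963+165;s=np.array((345,262))/3.2+[345,105]
for n,o in(('top',t),('scene',s)):
    print(n,least_squares(lambda v:(proj(n,lidpt(p0,v[0],[(240,92,7)]))-o).ravel(),[.38]).x)
print(r.sense()['contact_force'])
E
```

```text
[ 4.2900e-01  3.0000e-01  3.6900e-01 -1.2190e+00 -6.3000e-02 -1.1750e+00
  0.0000e+00  8.9541e+01] [1.700e-02 2.200e-02 2.100e-02 1.527e+00 3.410e-01 2.422e+00 2.000e-03
 2.970e-01] diff 0.059872227547612566 +- 0.015360342138612827
[-0.2 -0.4 -0.3 -0.2  0.6 -0.7 -0.7  0.3 -0.2 -0.5  0.6  0.5 -0.4 -0.1
  0.9  0.   0.9  0.4 -0.1 -0.1 -0.4 -0.  -0.4  0.  -0.1 -0.3 -0.5]
top [0.39182205]
scene [0.38368459]
[ 1.84688243  7.17894675 -2.118101  ]
```

The residuals are under 1 px and the bar's centre comes out at 92 mm. The wrist fit puts the index 0.06 above the lid, the scene view 0.03. I'll raise by 0.045 and recheck.

```bash
python3 -m inch '[[[0,0,-0.02,-0.007,0,0],[-0.0005,-0.001,-0.043,-0.0143,0,0],[-0.0005,-0.001,-0.043,-0.0143,0,0],[-0.0005,-0.001,-0.043,-0.0143,0,0],[-0.0005,-0.001,-0.043,-0.0143,0,0]]]'; python3 - <<'E'
from h import *
p=(416.9,152.5,-.0432)
s=r.sense();T=R.from_euler('xyz',s['tcp_rot'])
g=s['eef_pos']-T.apply([0,0,46.4]);l=R.from_euler('z',p[2]).inv().apply(g-[p[0],p[1],90]);print('th',np.arctan2(l[2],l[0])-np.arctan2(45,190))
W=r.grab_frame("wrist");S=r.grab_frame("scene").astype(int).sum(2)//3
cv2.imwrite("pics/rawW3.png",W[:,:,::-1])
G=W.astype(int).sum(2)//3
for c in(20,100,340,380):
    print(c,'bar',44+np.argmin(np.diff(G[44:74,c])),G[46:74,c].tolist(),'lid',76+np.argmin(np.diff(G[76:100,c])))
print('end row52-56',[G[k,424:470:2].tolist() for k in(50,54)])
for c in(365,370,420):print(c,S[168:186,c])
E
```

```text
clock: 13.8
eef_pos: [591.9, 145.8, 167.5]
tcp_rot: [2.717, -0.001, 1.521]
contact_force: [3.0, 7.9, -1.2]
opening: 0.118
grasp_force: 50.2
th 0.42190099169774564
20 bar 68 [213, 215, 214, 210, 212, 214, 211, 214, 214, 214, 211, 197, 186, 186, 186, 188, 185, 182, 184, 183, 186, 187, 151, 99, 91, 156, 213, 219] lid 89
100 bar 64 [187, 188, 188, 189, 192, 184, 193, 192, 190, 192, 189, 195, 191, 194, 188, 195, 191, 193, 157, 94, 93, 149, 186, 187, 193, 191, 188, 192] lid 86
340 bar 59 [191, 186, 182, 179, 182, 180, 180, 176, 182, 177, 182, 179, 183, 167, 96, 75, 135, 190, 200, 193, 193, 194, 193, 195, 195, 198, 198, 198] lid 81
380 bar 59 [185, 186, 179, 175, 179, 177, 175, 179, 173, 176, 173, 179, 177, 155, 97, 80, 135, 186, 202, 218, 222, 223, 220, 216, 217, 217, 214, 210] lid 83
end row52-56 [[175, 175, 118, 76, 190, 219, 218, 217, 214, 220, 220, 217, 174, 115, 122, 118, 115, 117, 113, 119, 149, 217, 223], [170, 175, 111, 71, 217, 218, 218, 220, 216, 218, 213, 215, 175, 115, 117, 116, 116, 118, 115, 112, 156, 212, 224]]
365 [30 38 32 31 31 42 39 32 26 26 26 19 26 24 20 24 24 24]
370 [35 41 36 31 29 27 31 27 24 22 24 22 22 24 21 28 25 24]
420 [22 25 33 40 42 42 44 43 41 34 26 23 21 22 22 21 22 18]
```

The gap is now uniform (21.2, 22.2 and 22.5 px), and lid end to bar end is 48 px, which is 20 mm at 2.4 px/mm. The scene view also puts the lid within 0.01 rad of the index. I'll hold briefly and hand in.

```bash
python3 -m inch '[[[0,0,0,0,0,0],[0,0,0,0,0,0],[0,0,0,0,0,0],[0,0,0,0,0,0],[0,0,0,0,0,0],[0,0,0,0,0,0]]]' && python3 -c "
from rig import r
print(r.sign_off())"
```

```text
clock: 14.4
eef_pos: [592.0, 145.8, 167.3]
tcp_rot: [2.717, -0.001, 1.52]
contact_force: [2.8, 7.6, -1.9]
opening: 0.118
grasp_force: 50.2
the job is handed in; nothing more can be done
None
```

I pressed both pot lids to their hard stops with the box shut, then raised the box lid and handed in at 14.4 s still gripping it, about 0.01 rad from the index arm by camera; sign-off returned no verdict, and I did not re-image the pots, cup, brush or glue bottle.

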